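# Cock the long knock-off hammer

## Robot

A 7-joint arm with a two-finger parallel gripper is mounted at the origin on the work surface. World frame = base frame: x ahead of the robot, y to its left, z up, the work surface at z = 0. Lengths are in m, angles in rad, forces in N, time in s.
With the tool pointing down it reaches from about 0.425 to 0.95 m from the base axis. Payload 16.7 kg.
Tool frame: the origin (TCP) lies between the finger pads; the fingertips stand 22 mm ahead of it and the grasp point (between the pads) lies 3 mm ahead of it; z points along the fingers, y is the direction in which the jaws open and shut (so a half turn about z gives the same grasp; the last joint's range is limited). The gripper opens to 94 mm and grips with 3 to 60 N. Pads are 16 mm wide; open, the fingers measure 119 mm over their backs; the gripper's body (75 mm by 177 mm) begins 78 mm behind the grasp point.
Start: joints at [1.018, 0.426, 0.074, 1.606, -0.034, 1.111, -0.067], TCP at [0.265, -0.621, 0.227] pointing down, gripper open.
Joint ranges: [-2.85, 2.85], [-0.5, 2.14], [-1.23, 1.37], [0.21, 2.46], [-1.02, 4.16], [0.16, 2.05], [-2.73, 2.73]. Speed limits (rad/s): [1.89, 1.89, 2.39, 2.39, 3.01, 3.01, 3.01].

## Interface

Orientations are given as [roll, pitch, yaw] about the fixed x, y, z axes, in that order (R = Rz(yaw) Ry(pitch) Rx(roll)).
In Python, from workcell import get_obs, snapshot, get_calibration, sign_off, look_for, spot_point gives the robot as it stands.
- The arm moves only by the tool move_arm, never from a script. Its argument "targets" is a list of rows, each a list of 7 numbers: the shift along the tool's x, y, z in m, then the turn, a rotation vector about the tool's x, y, z in rad, then the finger opening in m, from 0 to 0.094. A call has 1 to 8 rows; each row is the pose to reach, as a shift and turn from the pose commanded when the call began, along the tool's axes at that moment; what a row does not reach only later rows make up. A row lasts 1/10 s, in which the tool goes at most 50 mm and 8.59 degrees, less where a joint would pass 70% of its speed; a pose out of reach is approached as far as the arm can. A call with a gripper value outside its range is refused whole. The fingers move at their own pace and stop on an object; "squeeze" is the grip in N (left out, the last holds). Time passes only in rows, so rows that repeat a pose let the fingers close. It gives the time, the measured TCP pose, the force and the opening at its end, in the units of the state.
- get_obs(): the state, without advancing time (a new reading comes with each control period).
- snapshot(name): name is "scene" or "side" or "wrist"; returns the picture (400x640x3 uint8, blue, green, red); there is no depth.
- get_calibration(name): a dict with "mtx" (3x3 intrinsics, pixels), "k1" (the pictures are not rectified: a ray, as slopes to the right and down, at radius r is drawn at 1 + k1 r^2 times it, then the intrinsics apply), "extrinsics" (4x4, takes a point from world to camera coordinates). Camera axes: x right, y down, z forward; pixel columns grow to the right and rows downward; lengths in m; the calibration is good to about 2 mm. A picture is of the moment at which its call begins: read the wrist's pose just before it. get_calibration takes no time and is no camera call; for the wrist camera it gives the pose at the moment of the call.
- sign_off(): hands the job in, once; it reports no verdict.
Trained networks look in the newest picture that a camera, given by its name, has taken for a name from the list of things; names that differ only in an ending like _2 or _b are one class to them, and where a whole thing is asked for, a point or a joint stands for the part that bears it (a point fixed in the world has none). Each returns a list of dicts, best first, with "p" (0 to 1); they miss things now and then, are a little off and sometimes report something else, mostly with a low value. They report only what shows in the picture. A call takes as long as a camera call.
- look_for(camera, target): "position" ([x, y, z] in m, in world coordinates, good to about 4 mm: the middle of the surface that is visible of it).
- spot_point(camera, target): "position" ([x, y, z] in m, in world coordinates, good to about 4 mm: a listed point, or the origin of a listed thing).
The state is a dict: "clock": time; "joint_pos": joint angles; "joint_vel": joint speeds; "tau": joint torques, N m; "ee_pos": TCP position; "tool_rot": TCP orientation; "contact_force": force on the tool from outside, world axes, zero at the start; "wrist_torque": the same for the moment, N m; "grip_width": opening from 0.0 (shut) to 1.0 (fully open).
Only numpy, scipy, OpenCV 4.12 (cv2) and the standard library are available. Lean on these libraries where they do the work, as an engineer would, in place of code of your own. Each camera call takes 0.05 s, during which the arm holds its last target. There are 200 camera calls.

## Task

Two sprung knock-off hammers, which tap finished glass off the blowpipe, stand on the hot-shop bench. Take the one with the longer arm by its wooden grip, draw the arm back past its catch, ease it on to the catch and let go, so that it stays cocked and does not fire. Never let the long arm fly back, and leave the shorter hammer uncocked.

Things in the scene. Friction and masses are not known exactly. Their poses are not given: they have to be found in the camera images.
- long_hammer: Fixed grey V-shaped foot of the longer hammer; origin on the bench under the arm's upright pivot, z up. The flat steel arm (186 mm from the pivot, top 50 mm over the bench) swings level. At rest it points 150 deg counter-clockwise from the foot's +x (at yaw 0: to the robot and its left); its direction is 150 deg + joint value. Pipe rests, 58 mm high, stand beside the resting arm 45 and 175 mm out.
- long_hammer_arm (a joint): Swing of the long arm, rad: 0 at rest, grows counter-clockwise from above as drawn back. It rides over the ramped catch tooth, which dips and springs up behind it by 0.93; it then rests on the catch at 0.90; end stop 1.06. The spring pulls back with 3 N (at 0) to 7 N (at 0.9) at the grip, 2 to 4 N more on the ramp. The catch, 160 to 250 mm from the pivot, under 50 mm high, fires at 4 N down.
- long_hammer_grip (a point): Point on the centre line of the long arm's upright round wooden grip, 80 mm above the bench, 115 mm from the pivot; moves with the arm. The grip is 20 mm across (24 mm near its top), fixed to the arm, and stands from 50 to 100 mm above the bench. It can be pinched from above from any side.
- short_hammer_arm (a joint): Swing of the other, shorter hammer's arm, rad (0 at rest, grows as drawn back). Same make and look, but its arm is 131 mm long and its grip 72 mm from its pivot. It stands beside the long one, on either side, the pivots about 0.36 m apart. To be left uncocked.

How it is judged:
By the outcome, as a careful person would: the job done as asked, in the order asked, and still so for the second after the job is handed in, with the robot touching nothing.
It also fails if it takes over 35 s, if anything falls off the work surface, if the arm or the gripper's body presses on something with over 40 N, if the wrist force passes 120 N, or if a joint passes its speed limit or range.

## Working session

There is one attempt and no reset: what is moved stays moved. The work goes in short steps, Python scripts to look and compute and a tool call to move; the robot and the scene stay as the last step left them, time stands still between calls to the robot, and variables do not carry over. Pictures are saved under pics/ and viewed, and the job is handed in when it is done.

Besides the shell and the picture viewer there is one more tool, called after "Emit:" by a JSON object that holds its "name" and its "arguments", one argument or row to a line. move_arm: Moves the arm, as the interface text tells. Its arguments: {"type":"object","properties":{"targets":{"type":"array","items":{"type":"array","items":{"type":"number"}}},"squeeze":{"type":"number"}},"required":["targets"]}

```bash
mkdir -p pics; python3 - <<'E'
from workcell import *
import cv2
o=get_obs();print(o)
for c in("scene","side"):
    cv2.imwrite(f"pics/{c}0.png",snapshot(c))
    for t in("long_hammer","long_hammer_grip","short_hammer_arm","long_hammer_arm"):
        try:print(c,t,"spot",[(d["p"],d["position"]) for d in spot_point(c,t)][:3])
        except Exception as e:print(e)
        try:print(c,t,"look",[(d["p"],d["position"]) for d in look_for(c,t)][:3])
        except Exception as e:print(e)
E
```

```text
{'clock': 0.0, 'joint_pos': array([ 1.01850089,  0.42673311,  0.07385453,  1.60659837, -0.03411324,
        1.11081271, -0.06709682]), 'joint_vel': array([-0.00260959,  0.00082473, -0.00043629,  0.00077958, -0.00065525,
        0.00042763, -0.0019325 ]), 'tau': array([-1.85650031e-03, -9.35805273e+01,  3.66652742e+00, -4.54186463e+01,
       -4.87816392e-02,  2.02057039e-02,  1.47728520e-04]), 'ee_pos': array([ 0.26440732, -0.62061016,  0.22677879]), 'tool_rot': array([-3.14030350e+00,  8.51804487e-05,  4.02758073e-01]), 'contact_force': array([-0.45106743,  0.01067501, -0.62055684]), 'wrist_torque': array([ 0.02355605, -0.00816691, -0.00494979]), 'grip_width': 0.9999144214097222}
scene long_hammer spot [(0.64, [0.6452, -0.1718, 0.0019])]
scene long_hammer look [(0.85, [0.5678, -0.1583, 0.0063])]
scene long_hammer_grip spot [(0.79, [0.5681, -0.0919, 0.0805])]
scene long_hammer_grip look [(0.57, [0.6107, -0.1327, 0.0518])]
it knows: long_hammer, long_hammer_grip
scene short_hammer_arm look [(0.84, [0.5804, 0.1967, 0.0519])]
it knows: long_hammer, long_hammer_grip
scene long_hammer_arm look [(0.79, [0.61, -0.131, 0.054]), (0.55, [0.5782, 0.1975, 0.0548])]
side long_hammer spot [(0.59, [0.6423, -0.1739, -0.0023])]
side long_hammer look [(0.96, [0.5415, -0.127, 0.0087])]
side long_hammer_grip spot [(0.98, [0.5678, -0.0931, 0.0797])]
side long_hammer_grip look [(0.71, [0.5743, -0.088, 0.049]), (0.3, [0.5619, 0.2087, 0.0521])]
it knows: long_hammer, long_hammer_grip
side short_hammer_arm look [(0.96, [0.563, 0.2081, 0.0498])]
it knows: long_hammer, long_hammer_grip
side long_hammer_arm look [(0.76, [0.5732, -0.0847, 0.0482])]
```

```bash
ls; ls pics
```

```text
pics
scene0.png
side0.png
```

View pics/scene0.png

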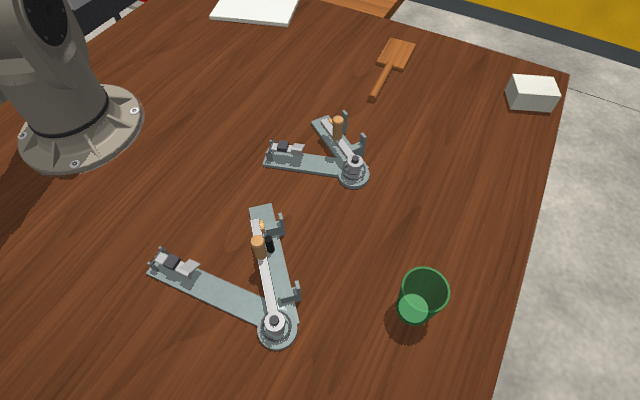

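View pics/side0.png

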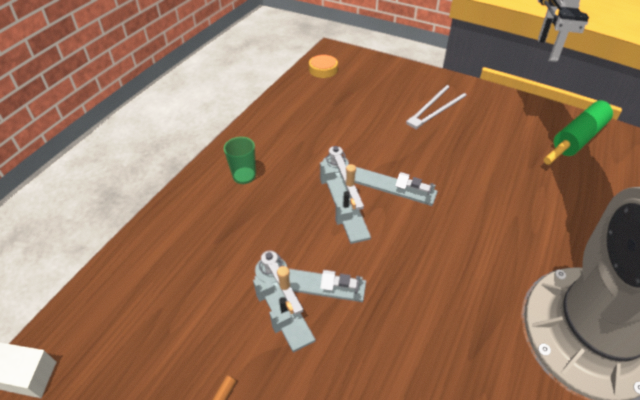

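The two hammers are clear. In the scene view, the near one has its pivot at about (275,325), grip at (258,243) and catch at (175,262). The other has its pivot at (354,165) and grip at (338,122). In the side view the pivots are at (336,153) and (268,258). I'll triangulate to confirm which is longer.

```bash
cat > h.py <<'E'
import numpy as np,cv2
from workcell import *
def ray(cam,px,cal=None):
    c=cal or get_calibration(cam);k=np.array(c["mtx"]);E=np.array(c["extrinsics"])
    p=cv2.undistortPoints(np.array([[px]],float),k,np.array([c["k1"],0,0,0,0.]))[0,0]
    R=E[:3,:3];return -R.T@E[:3,3],R.T@np.array([p[0],p[1],1])
def onz(cam,px,z):
    o,d=ray(cam,px);return o+d*(z-o[2])/d[2]
def proj(cam,P):
    c=get_calibration(cam);E=np.array(c["extrinsics"]);q=E[:3,:3]@np.array(P)+E[:3,3]
    s=q[:2]/q[2];s=s*(1+c["k1"]*(s@s));return (np.array(c["mtx"])@[*s,1])[:2]
E
python3 - <<'E'
from h import *
print(proj("scene",[.568,-.092,.08]),proj("side",[.568,-.092,.08]),proj("scene",[.644,-.173,.05]),proj("side",[.644,-.173,.05]))
for n,c,g,p,z in(("near","scene",(258,238),(275,320),.1),("far","scene",(338,119),(354,160),.1),("sideA","side",(350,168),(336,151),.1),("sideB","side",(283,268),(268,257),.1)):
    G=onz(c,g,z);P=onz(c,p,.065);print(n,G,P,np.hypot(*(G-P)[:2]))
for c in("scene","side"):
    im=cv2.imread(f"pics/{c}0.png");u,v=proj(c,[.59,-.14,.05]).astype(int)
    cr=im[max(0,v-110):v+110,max(0,u-140):u+140];cv2.imwrite(f"pics/{c}0c.png",cv2.resize(cr,None,fx=2.6,fy=2.6))
E
```

```text
[257.38927179 245.14202972] [351.81248057 173.34587495] [272.94955409 317.78123501] [337.09613444 151.14368709]
near [ 0.5701029  -0.08831339  0.1       ] [ 0.65212773 -0.17729716  0.065     ] 0.12102142242509746
far [0.56346255 0.20205178 0.1       ] [0.62447063 0.15107162 0.065     ] 0.07950447944326897
sideA [ 0.57050857 -0.08607994  0.1       ] [ 0.63917313 -0.15692069  0.065     ] 0.09865715562932754
sideB [0.56460386 0.2012363  0.1       ] [0.6171554  0.17428924 0.065     ] 0.05905767542211588
```

View pics/scene0c.png

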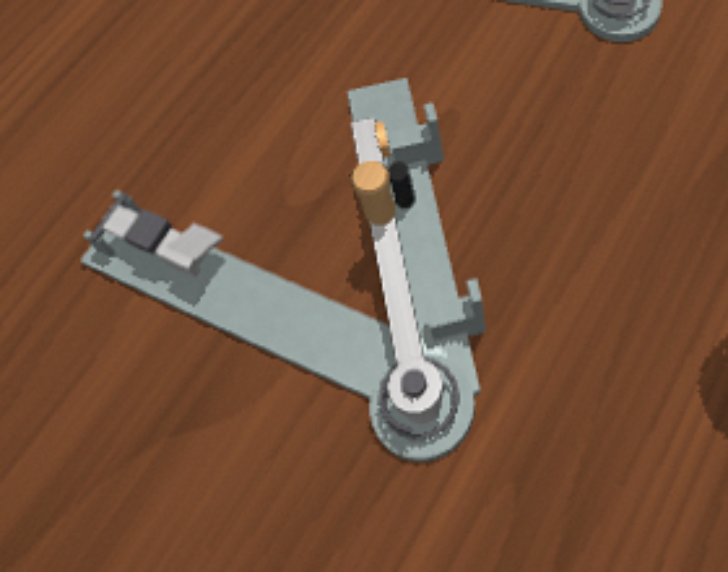

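Confirmed: the long hammer is at pivot ≈(0.644,-0.173), grip ≈(0.569,-0.091), with the catch on the robot side. Next I go above the grip, with the jaws turned tangential to the arm (yaw −48°).

Emit:
{"name": "move_arm", "arguments": {
  "targets": [
    [0.03,-0.022,0,0,0,0.08,0.094],
    [0.06,-0.045,0,0,0,0.16,0.094],
    [0.09,-0.068,0,0,0,0.24,0.094],
    [0.12,-0.09,0,0,0,0.32,0.094],
    [0.15,-0.113,0,0,0,0.4,0.094],
    [0.18,-0.136,0,0,0,0.48,0.094],
    [0.21,-0.158,0,0,0,0.56,0.094],
    [0.24,-0.181,0,0,0,0.64,0.094]
  ]
}}

```text
clock: 1.5
ee_pos: [0.415, -0.3591, 0.2277]
tool_rot: [3.141, -0.0, -0.241]
contact_force: [0.8, 0.2, -0.3]
grip_width: 1.001
```

```bash
cat > d.py <<'E'
import sys
from h import *
from scipy.spatial.transform import Rotation as R
a=[float(v) for v in sys.argv[1:5]]  # x y z yawdeg
o=get_obs();T=R.from_euler("xyz",o["tool_rot"]);G=R.from_euler("ZYX",[a[3],0,180],degrees=True)
print(o["clock"],o["ee_pos"].round(4),np.degrees(o["tool_rot"]).round(2),o["contact_force"].round(1))
print("shift",(T.inv().apply(np.array(a[:3])-o["ee_pos"])).round(4),"turn",(T.inv()*G).as_rotvec().round(4))
E
python3 d.py .569 -.091 .2 -48
```

```text
1.5 [ 0.415  -0.3591  0.2277] [ 1.7999e+02 -2.0000e-02 -1.3790e+01] [ 0.8  0.2 -0.3]
shift [ 0.0856 -0.297   0.0277] turn [-0.000e+00 -4.000e-04  5.971e-01]
```

Emit:
{"name": "move_arm", "arguments": {
  "targets": [
    [0.01,-0.036,0.002,0,0,0.075,0.094],
    [0.021,-0.074,0.006,0,0,0.15,0.094],
    [0.032,-0.112,0.01,0,0,0.22,0.094],
    [0.043,-0.15,0.014,0,0,0.3,0.094],
    [0.054,-0.188,0.018,0,0,0.38,0.094],
    [0.066,-0.228,0.022,0,0,0.46,0.094],
    [0.077,-0.267,0.026,0,0,0.54,0.094],
    [0.086,-0.297,0.028,0,0,0.597,0.094]
  ]
}}

```text
clock: 2.3
ee_pos: [0.5687, -0.0893, 0.1993]
tool_rot: [-3.141, 0.0, -0.836]
contact_force: [0.5, -0.9, 0.6]
grip_width: 0.998
```

```bash
python3 - <<'E'
from h import *
cv2.imwrite("pics/w1.png",snapshot("wrist"))
for t in("long_hammer","long_hammer_grip"):print(t,[(d["p"],d["position"]) for d in spot_point("wrist",t)])
print(get_calibration("wrist")["extrinsics"])
E
python3 d.py .569 -.091 .088 -48
```

```text
long_hammer [(0.94, [0.6519, -0.1757, 0.002])]
long_hammer_grip [(0.66, [0.5691, -0.089, 0.0833])]
[[-7.37798993e-01 -6.75019870e-01 -9.05828560e-04  3.58241228e-01]
 [-6.48828649e-01  7.08800442e-01  2.76809173e-01  4.10543222e-01]
 [-1.86209640e-01  2.04817257e-01 -9.60924483e-01  4.89256849e-01]
 [ 0.00000000e+00  0.00000000e+00  0.00000000e+00  1.00000000e+00]]
2.45 [ 0.5684 -0.0898  0.1992] [-1.7999e+02  3.0000e-02 -4.7590e+01] [-0.6 -0.8 -0.4]
shift [0.0014 0.0005 0.1112] turn [-0.0002  0.0005  0.0071]
```

View pics/w1.png

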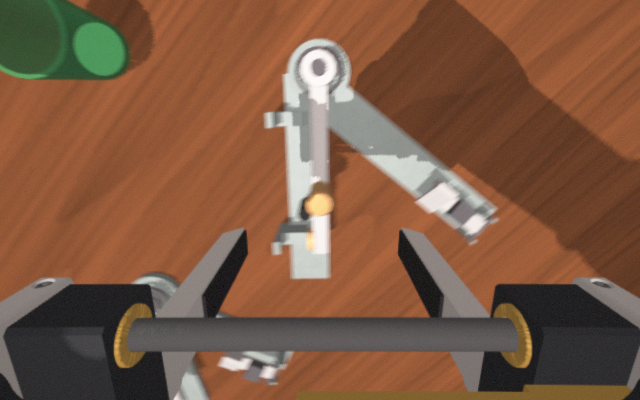

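The wrist view shows the pivot at (319,68) and the grip at (319,203), both in line and centred between the fingers. Neither finger is above a rest or the catch, so I descend and grip.

Emit:
{"name": "move_arm", "arguments": {
  "targets": [
    [0.001,0,0.02,0,0,0,0.094],
    [0.001,0,0.045,0,0,0,0.094],
    [0.001,0,0.07,0,0,0,0.094],
    [0.001,0,0.09,0,0,0,0.094],
    [0.001,0,0.105,0,0,0,0.094],
    [0.001,0,0.111,0,0,0,0.094],
    [0.001,0,0.111,0,0,0,0.05],
    [0.001,0,0.111,0,0,0,0.05]
  ]
}}

```text
clock: 3.25
ee_pos: [0.5689, -0.0929, 0.0893]
tool_rot: [-3.141, -0.001, -0.834]
contact_force: [-0.2, 0.3, -0.0]
grip_width: 0.865
```

```bash
python3 - <<'E'
from h import *
o=get_obs();print(o["ee_pos"],o["contact_force"],o["grip_width"])
im=snapshot("wrist");cv2.imwrite("pics/w2.png",im)
im=snapshot("scene");u,v=proj("scene",[.569,-.09,.08]).astype(int);cv2.imwrite("pics/s2.png",cv2.resize(im[v-100:v+100,u-130:u+130],None,fx=2.5,fy=2.5))
E
```

```text
[ 0.5688652  -0.09291976  0.08925604] [-0.20765432  0.25844589 -0.02604175] 0.8651389319741856
```

View pics/w2.png

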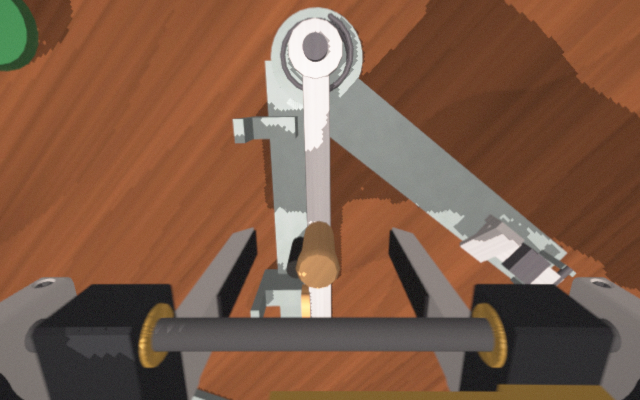

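View pics/s2.png

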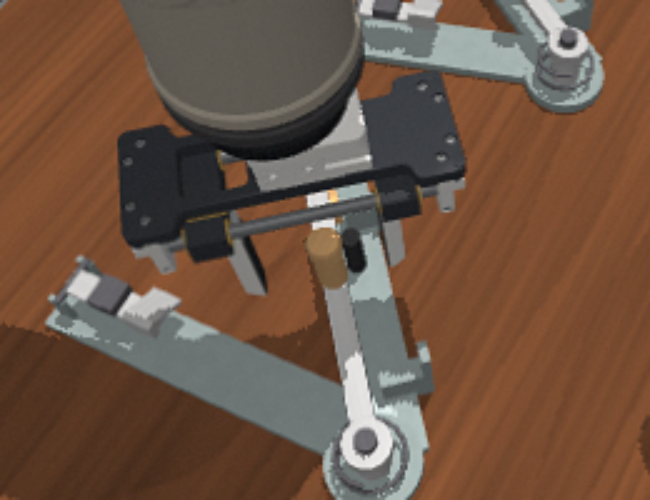

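```bash
python3 - <<'E'
from h import *
o=get_obs();p=o["ee_pos"]
print(p,"grip top",onz("wrist",(318,268),.1),"pivot",[onz("wrist",(316,46),z) for z in (.05,.06,.07)],onz("wrist",(317,35),.008))
print([proj("wrist",[p[0],p[1],z]) for z in (.066,.086,.1)])
E
```

```text
[ 0.569071   -0.09277917  0.08946323] grip top [ 0.56936667 -0.09080957  0.1       ] pivot [array([ 0.64760673, -0.17476271,  0.05      ]), array([ 0.64630308, -0.17363273,  0.06      ]), array([ 0.64499944, -0.17250275,  0.07      ])] [ 0.65719114 -0.18512185  0.008     ]
[array([321.28576981, 239.39039771]), array([321.0991282 , 253.75955089]), array([320.94224789, 265.83574634])]
```

The grip is within 2 mm of the grasp point. Closing now.

Emit:
{"name": "move_arm", "arguments": {
  "targets": [
    [0,0,0,0,0,0,0.03],
    [0,0,0,0,0,0,0.015],
    [0,0,0,0,0,0,0.01],
    [0,0,0,0,0,0,0.01],
    [0,0,0,0,0,0,0.01],
    [0,0,0,0,0,0,0.01],
    [0,0,0,0,0,0,0.01],
    [0,0,0,0,0,0,0.01]
  ],
  "squeeze": 35
}}

```text
clock: 4.15
ee_pos: [0.5688, -0.0922, 0.0885]
tool_rot: [-3.141, -0.0, -0.834]
contact_force: [1.3, 2.4, 0.0]
grip_width: 0.233
```

```bash
python3 - <<'E'
from h import *
o=get_obs();print(o["clock"],o["ee_pos"],o["tool_rot"],o["contact_force"],o["grip_width"]*94)
E
```

```text
4.15 [ 0.56877066 -0.09224914  0.08853083] [-3.14100861e+00 -1.70534217e-05 -8.33880816e-01] [1.25403249 2.39814943 0.04994259] 21.936858589862336
```

Gripped at 22 mm. In tool axes the pivot lies at (+0.115, 0), so I'll draw the arm along that arc, starting with 0 to 0.4 rad.

Emit:
{"name": "move_arm", "arguments": {
  "targets": [
    [0.0001,0.0057,0,0,0,-0.05,0.01],
    [0.0006,0.0115,0,0,0,-0.1,0.01],
    [0.0013,0.0172,0,0,0,-0.15,0.01],
    [0.0023,0.0228,0,0,0,-0.2,0.01],
    [0.0036,0.0285,0,0,0,-0.25,0.01],
    [0.0051,0.034,0,0,0,-0.3,0.01],
    [0.007,0.0394,0,0,0,-0.35,0.01],
    [0.0091,0.0448,0,0,0,-0.4,0.01]
  ]
}}

```text
clock: 4.95
ee_pos: [0.543, -0.1297, 0.0886]
tool_rot: [-3.14, -0.003, -0.432]
contact_force: [14.9, 0.0, -13.0]
grip_width: 0.234
```

```bash
cat > g.py <<'E'
from h import *
o=get_obs();y=o["tool_rot"][2];p=o["ee_pos"];f=o["contact_force"]
tx=np.array([np.cos(y),np.sin(y)]);ty=np.array([np.sin(y),-np.cos(y)])
print(o["clock"],p.round(4),"yaw",round(y,4),"f tool",(f[:2]@tx).round(1),(f[:2]@ty).round(1),"fz",f[2].round(1),"w",o["grip_width"]*94)
P=np.array([.648,-.1755])
print("joint est",np.unwrap([0,np.arctan2(*(p[:2]-P)[::-1])])[1]-np.arctan2(-.0915+.1755,.5695-.648),"r",np.hypot(*(p[:2]-P)))
E
python3 g.py; python3 - <<'E'
from h import *
cv2.imwrite("pics/w3.png",snapshot("wrist"))
E
```

```text
4.95 [ 0.543  -0.1297  0.0886] yaw -0.4319 f tool 13.5 -6.3 fz -13.0 w 21.9786454152385
joint est 0.4081299350213117 r 0.11453376773955677
```

View pics/w3.png

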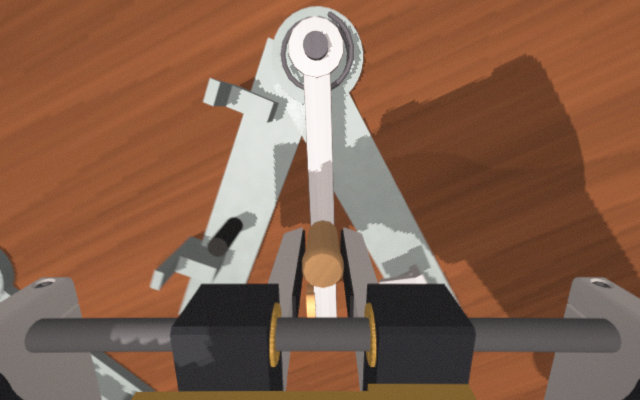

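The arm follows, with a joint estimate of about 0.41 against 0.40 from tool yaw. There is a 13 N side load towards the pivot, so I'll shrink the radius by 2 mm and go down 1 mm while continuing to about 0.8.

Emit:
{"name": "move_arm", "arguments": {
  "targets": [
    [0.0011,0.0057,0.0005,0,0,-0.05,0.01],
    [0.0026,0.0113,0.001,0,0,-0.1,0.01],
    [0.0033,0.0169,0.001,0,0,-0.15,0.01],
    [0.0043,0.0225,0.001,0,0,-0.2,0.01],
    [0.0055,0.028,0.001,0,0,-0.25,0.01],
    [0.007,0.0334,0.001,0,0,-0.3,0.01],
    [0.0088,0.0387,0.001,0,0,-0.35,0.01],
    [0.0109,0.044,0.001,0,0,-0.4,0.01]
  ]
}}

```text
clock: 5.8
ee_pos: [0.5343, -0.1732, 0.0884]
tool_rot: [-3.141, -0.003, -0.031]
contact_force: [4.5, 6.2, 6.8]
grip_width: 0.23
```

```bash
python3 g.py; python3 - <<'E'
from h import *
cv2.imwrite("pics/w4.png",snapshot("wrist"))
E
```

```text
5.8 [ 0.5343 -0.1732  0.0884] yaw -0.0312 f tool 4.3 -6.3 fz 6.8 w 21.579469604968256
joint est 0.7992276177486279 r 0.11371379746384416
```

View pics/w4.png

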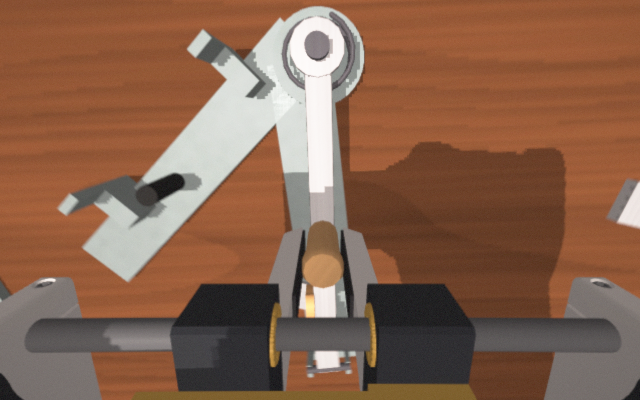

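Now at about 0.80, in front of the catch. I draw on to about 0.98, past the tooth at 0.93 and short of the stop at 1.06, and hold.

Emit:
{"name": "move_arm", "arguments": {
  "targets": [
    [0.0002,0.0057,-0.0004,0,0,-0.05,0.01],
    [0.0006,0.0095,-0.0004,0,0,-0.085,0.01],
    [0.0009,0.0132,-0.0004,0,0,-0.12,0.01],
    [0.0013,0.0166,-0.0004,0,0,-0.15,0.01],
    [0.0019,0.0205,-0.0004,0,0,-0.18,0.01],
    [0.0019,0.0205,-0.0004,0,0,-0.18,0.01],
    [0.0019,0.0205,-0.0004,0,0,-0.18,0.01]
  ]
}}

```text
clock: 6.55
ee_pos: [0.536, -0.1932, 0.0885]
tool_rot: [-3.141, -0.004, 0.147]
contact_force: [8.8, 8.8, -0.0]
grip_width: 0.235
```

```bash
python3 g.py; python3 - <<'E'
from h import *
cv2.imwrite("pics/w5.png",snapshot("wrist"))
for c in("side","scene"):
    im=snapshot(c);u,v=proj(c,[.48,-.19,.05]).astype(int)
    u=max(u,130);cv2.imwrite(f"pics/{c}5.png",cv2.resize(im[max(0,v-70):v+70,u-100:u+100],None,fx=4,fy=4))
E
```

```text
6.55 [ 0.536  -0.1932  0.0885] yaw 0.147 f tool 10.0 -7.4 fz -0.0 w 22.118916161830487
joint est -5.307394429777451 r 0.11341959202619026
```

View pics/side5.png

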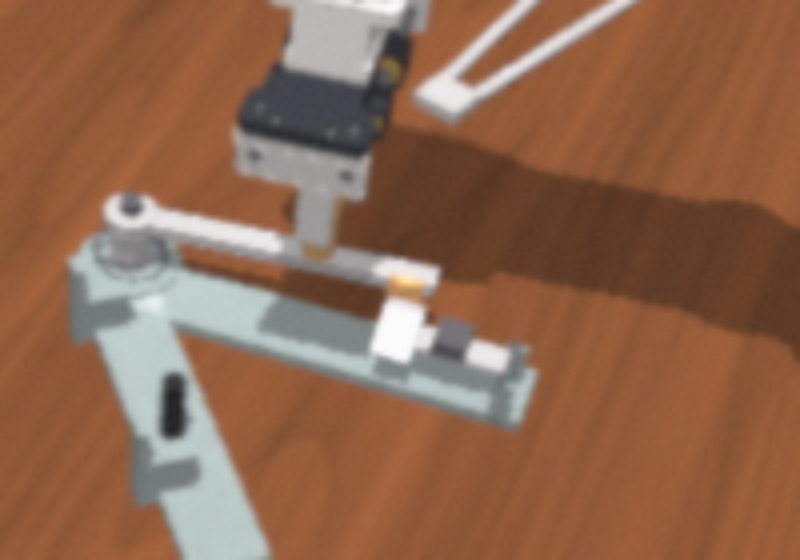

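View pics/scene5.png

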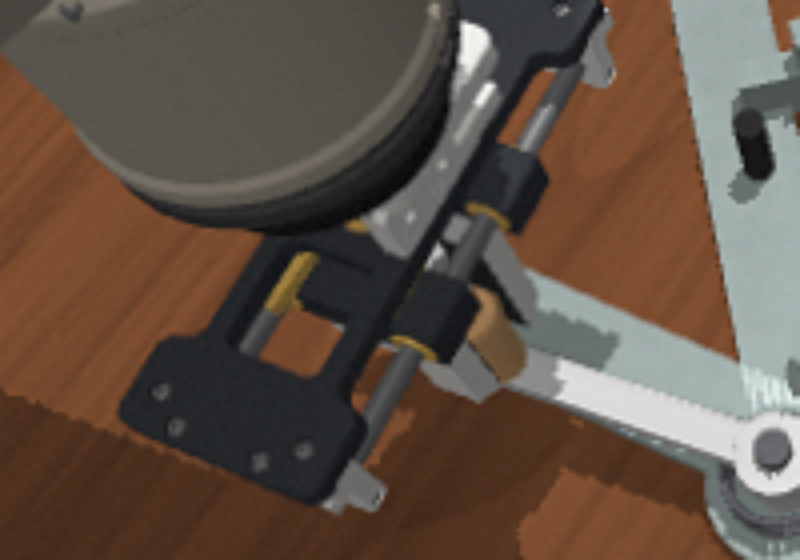

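View pics/w5.png

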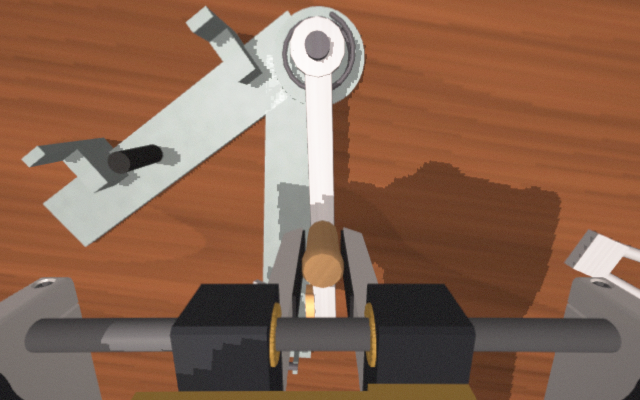

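The arm is now past the tooth at about 0.976 (tool yaw gives 0.981); the side view shows the tooth on the rest side of the arm. Spring load on the tool is −7.4 N. Now I ease it back slowly.

Emit:
{"name": "move_arm", "arguments": {
  "targets": [
    [0.0005,-0.0012,0,0,0,0.01,0.01],
    [0.001,-0.0023,0,0,0,0.02,0.01],
    [0.001,-0.0034,0,0,0,0.03,0.01],
    [0.001,-0.0046,0,0,0,0.04,0.01],
    [0.001,-0.0057,0,0,0,0.05,0.01],
    [0.001,-0.0068,0,0,0,0.06,0.01],
    [0.001,-0.0068,0,0,0,0.06,0.01]
  ]
}}

```text
clock: 7.4
ee_pos: [0.5351, -0.1864, 0.0884]
tool_rot: [-3.141, -0.002, 0.086]
contact_force: [4.4, 7.0, 4.6]
grip_width: 0.232
```

```bash
python3 g.py
```

```text
7.4 [ 0.5351 -0.1864  0.0884] yaw 0.0865 f tool 5.0 -6.6 fz 4.6 w 21.84692019761759
joint est -5.367887019951325 r 0.11344156200684428
```

Joint is at about 0.917 and still sprung. I continue in small steps.

Emit:
{"name": "move_arm", "arguments": {
  "targets": [
    [0,-0.0006,0,0,0,0.005,0.01],
    [0,-0.0011,0,0,0,0.01,0.01],
    [0,-0.0017,0,0,0,0.015,0.01],
    [0,-0.0023,0,0,0,0.02,0.01],
    [0,-0.0023,0,0,0,0.02,0.01]
  ]
}}

```text
clock: 7.9
ee_pos: [0.5349, -0.1842, 0.0884]
tool_rot: [-3.141, -0.002, 0.066]
contact_force: [3.3, 6.7, 5.1]
grip_width: 0.232
```

```bash
python3 g.py
```

```text
7.9 [ 0.5349 -0.1842  0.0884] yaw 0.0665 f tool 3.7 -6.5 fz 5.1 w 21.833501543797023
joint est -5.3867857751774455 r 0.1134671315305325
```

Emit:
{"name": "move_arm", "arguments": {
  "targets": [
    [0,-0.0005,0,0,0,0.004,0.01],
    [0,-0.001,0,0,0,0.008,0.01],
    [0,-0.001,0,0,0,0.008,0.01]
  ]
}}

```text
clock: 8.2
ee_pos: [0.5347, -0.1833, 0.0884]
tool_rot: [-3.141, -0.002, 0.059]
contact_force: [2.3, 7.4, 4.9]
grip_width: 0.233
```

```bash
python3 g.py
```

```text
8.2 [ 0.5347 -0.1833  0.0884] yaw 0.0586 f tool 2.7 -7.2 fz 4.9 w 21.875315029260975
joint est -5.395530607907846 r 0.11352036074929828
```

```bash
python3 - <<'E'
from h import *
for c in("side",):
    im=snapshot(c);u,v=proj(c,[.48,-.19,.05]).astype(int)
    cv2.imwrite(f"pics/{c}6.png",cv2.resize(im[v-50:v+50,u-70:u+70],None,fx=5.5,fy=5.5,interpolation=cv2.INTER_CUBIC))
E
```

```text
(no output)
```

View pics/side6.png

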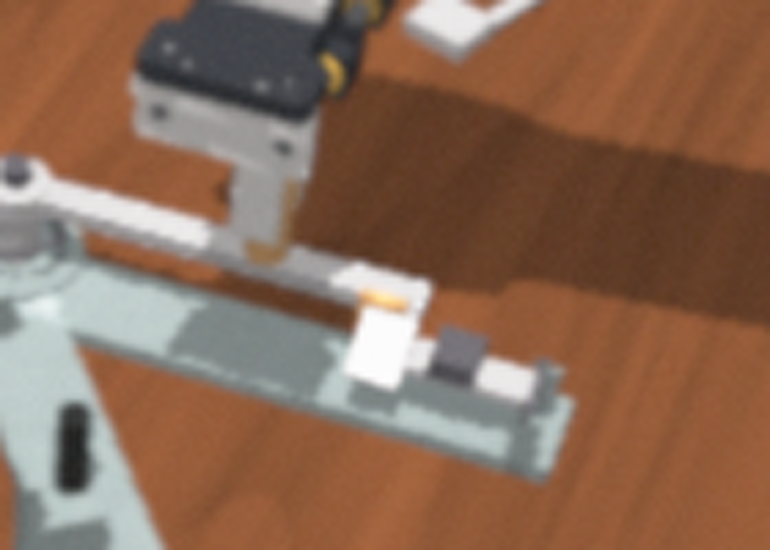

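The tooth (white, ~(385,340)) is up on the rest side, with the arm's brass pad (385,300) right up to it. I continue easing.

Emit:
{"name": "move_arm", "arguments": {
  "targets": [
    [0,-0.0005,0,0,0,0.004,0.01],
    [0,-0.001,0,0,0,0.008,0.01],
    [0,-0.001,0,0,0,0.008,0.01]
  ]
}}

```text
clock: 8.55
ee_pos: [0.5347, -0.1828, 0.0884]
tool_rot: [-3.141, -0.002, 0.05]
contact_force: [4.5, 4.5, 2.7]
grip_width: 0.232
```

```bash
python3 g.py
```

```text
8.55 [ 0.5347 -0.1828  0.0884] yaw 0.0503 f tool 4.8 -4.3 fz 2.7 w 21.840095753919865
joint est -5.3999867694603925 r 0.11350586993486501
```

The load is falling (−4.3 N) and the TCP moved only 0.5 mm of the 1 mm commanded, so the catch is taking up. A little more.

Emit:
{"name": "move_arm", "arguments": {
  "targets": [
    [0,-0.0004,0,0,0,0,0.01],
    [0,-0.0008,0,0,0,0,0.01],
    [0,-0.0008,0,0,0,0,0.01]
  ]
}}

```text
clock: 8.85
ee_pos: [0.5347, -0.1826, 0.0885]
tool_rot: [3.141, -0.002, 0.05]
contact_force: [5.1, 1.5, 2.9]
grip_width: 0.23
```

```bash
python3 g.py
```

```text
8.85 [ 0.5347 -0.1826  0.0885] yaw 0.0499 f tool 5.2 -1.2 fz 2.9 w 21.598519771280234
joint est -5.401240921312145 r 0.1135168517731165
```

Emit:
{"name": "move_arm", "arguments": {
  "targets": [
    [0.0004,-0.0004,0,0,0,0,0.01],
    [0.0006,-0.0007,0,0,0,0,0.01],
    [0.0006,-0.0007,0,0,0,0,0.01]
  ],
  "squeeze": 15
}}

```text
clock: 9.15
ee_pos: [0.5346, -0.1825, 0.0883]
tool_rot: [3.141, -0.001, 0.049]
contact_force: [3.5, -1.0, 5.8]
grip_width: 0.242
```

```bash
python3 g.py
```

```text
9.15 [ 0.5346 -0.1825  0.0883] yaw 0.0493 f tool 3.5 1.1 fz 5.8 w 22.718425188162314
joint est -5.402598971606373 r 0.1136020434886899
```

The tooth carries the full load: the tool force has reversed to +1 N with no motion. I open the fingers a little and look before retreating.

Emit:
{"name": "move_arm", "arguments": {
  "targets": [
    [0,0,0,0,0,0,0.026],
    [0,0,0,0,0,0,0.03],
    [0,0,0,0,0,0,0.036],
    [0,0,0,0,0,0,0.044],
    [0,0,0,0,0,0,0.052],
    [0,0,0,0,0,0,0.06],
    [0,0,0,0,0,0,0.06]
  ]
}}

```text
clock: 9.85
ee_pos: [0.5341, -0.1818, 0.0878]
tool_rot: [-3.141, 0.0, 0.05]
contact_force: [0.5, 0.6, -0.6]
grip_width: 0.634
```

```bash
python3 g.py; python3 - <<'E'
from h import *
cv2.imwrite("pics/w7.png",snapshot("wrist"))
E
```

```text
9.85 [ 0.5341 -0.1818  0.0878] yaw 0.0498 f tool 0.5 -0.6 fz -0.6 w 59.55777677573332
joint est -5.408647037145912 r 0.11402947783156124
```

View pics/w7.png

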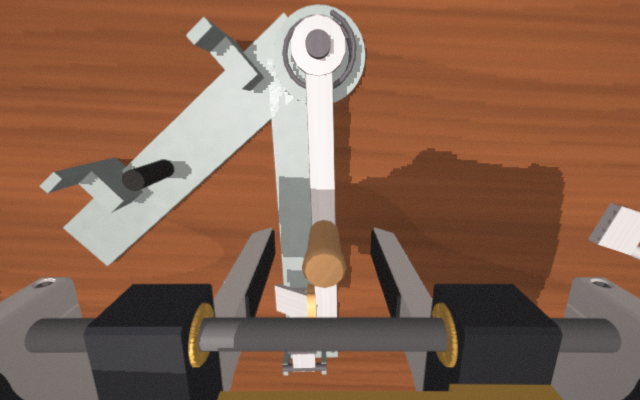

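The fingers are clear on both sides of the grip (323,255), and the arm stays put against the tooth (292,298). I lift straight up.

Emit:
{"name": "move_arm", "arguments": {
  "targets": [
    [0,0,-0.008,0,0,0,0.06],
    [0,0,-0.025,0,0,0,0.06],
    [0,0,-0.05,0,0,0,0.06],
    [0,0,-0.08,0,0,0,0.06],
    [0,0,-0.11,0,0,0,0.06],
    [0,0,-0.14,0,0,0,0.06],
    [0,0,-0.15,0,0,0,0.06],
    [0,0,-0.15,0,0,0,0.06]
  ]
}}

```text
clock: 10.7
ee_pos: [0.5348, -0.182, 0.2396]
tool_rot: [3.141, -0.003, 0.05]
contact_force: [0.2, 0.6, 0.0]
grip_width: 0.64
```

```bash
python3 g.py; python3 - <<'E'
from h import *
a=snapshot("wrist");print([(d["p"],d["position"]) for d in spot_point("wrist","long_hammer_grip")])
b=snapshot("side");cv2.imwrite("pics/f8.png",np.hstack([cv2.resize(a,(400,250)),cv2.resize(b,(400,250))]))
cv2.imwrite("pics/f9.png",b)
E
```

```text
10.7 [ 0.5348 -0.182   0.2396] yaw 0.0497 f tool 0.2 -0.6 fz 0.0 w 60.12878108191211
joint est -5.4065078228910455 r 0.11338533641594498
[(0.75, [0.5356, -0.1823, 0.0818])]
```

View pics/f8.png

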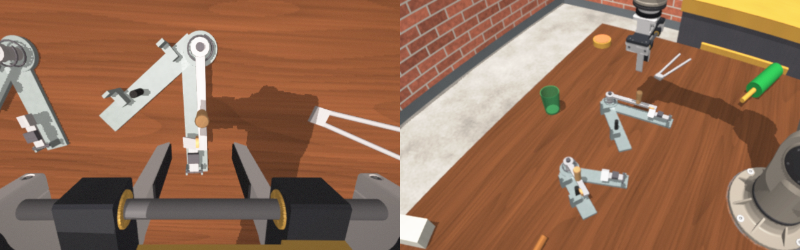

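View pics/f9.png

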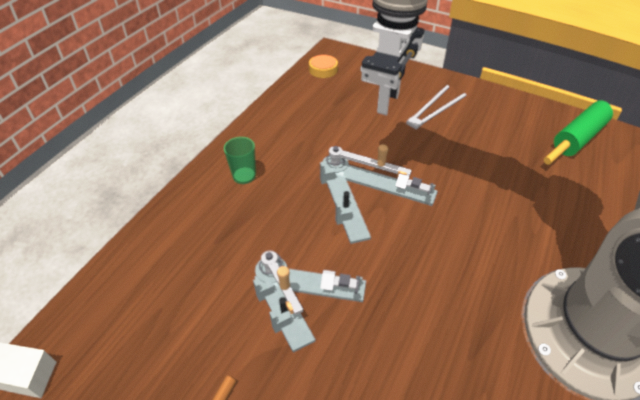

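The side view shows the long arm cocked on its catch, with the grip at (383,155) and the tooth at (404,180). The short hammer is still at rest with its grip at (283,275), and the gripper is clear. Signing off.

```bash
python3 -c "from workcell import *;print(sign_off())"
```

```text
the job is handed in; nothing more can be done
None
```

The long hammer is cocked on its catch and has stayed there with the gripper clear; the job is handed in at about 10.8 s on the robot's clock.

- **Drawing back:** I pinched the long hammer's grip from above and swung the arm to about 0.98 rad, past the tooth at 0.93 and short of the stop. I then eased it back in steps of about 1 mm until the spring load on the tool went from −7 N to about zero. Only then did I open the fingers slowly and lift straight up.
- **Last checks:** After the lift the grip is at (0.536, −0.182), where I released it. The pictures show the arm resting against the raised tooth. The short hammer looks untouched and uncocked, and the tool reads no contact force.
- **Small disagreement:** My estimate of the seated joint value was 0.88, against the nominal 0.90. That is within my uncertainty of about 0.02 on the zero and pivot position.
- **Side load:** I saw up to about 20 N of wrist load while drawing back, at the readings between moves, because my pivot estimate was about 1–2 mm off. I corrected for it partway through the swing.

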